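Build the stacking-pot tower on the trivet

TASK

Put the stacking storage pots back together on the round wooden trivet, building from the bottom up: first the widest pot in the middle of the trivet, then the middle-sized pot with its foot seated in the widest one's mouth, then the narrowest pot seated in the middle one, and last the wooden lid seated in the narrowest pot. The finished tower stands upright and let go; leave the egg cup, timer, tin and lemon where they are.

Things in the scene. Friction and masses are not known exactly. Their poses are not given: they have to be found in the camera images.
- trivet: The target: small round dark wooden trivet lying flat on the worktop, 91 mm across, 12 mm thick, fixed to the worktop. Origin: centre of its underside (its top is 12 mm above it).
- wide_pot: Widest of three white thick-walled open round pots with straight sides (one thin grey line round each below the rim): 66 mm outside diameter, 60 mm high, flat base, mouth 50 mm across, about 0.25 kg. Origin: centre of its underside, z up.
- middle_pot: Middle one of the three white pots: 58 mm outside diameter, 54 mm high in all, mouth 42 mm across, about 0.2 kg. Its lowest 6 mm are a foot 44 mm across, chamfered to 36 mm at the bottom, that drops loosely into the wide pot's mouth until the body rests on the rim (origin then 54 mm above the wide pot's). Origin: centre of its underside, z up.
- narrow_pot: Narrowest and lowest of the three white pots: 50 mm outside diameter, 42 mm high in all, mouth 34 mm across, about 0.15 kg. Its lowest 6 mm are a foot 36 mm across, chamfered to 28 mm at the bottom, that drops loosely into the middle pot's mouth until the body rests on the rim (origin then 48 mm above the middle pot's). Origin: centre of its underside, z up.
- lid: Wooden lid, knob up, about 0.06 kg: disc 42 mm across, 6 to 14 mm above its underside; below it a foot 28 mm across, chamfered to 20 mm, that drops loosely into the narrow pot's mouth (origin then 36 mm above that pot's); on top a 14 mm neck and an upright round knob to hold it by, 20 mm across, 18 to 36 mm above the underside. Origin: centre of its underside, z up.
- egg_cup: Bystander: small loose stoneware egg cup on a stem, 47 mm across, 50 mm high. Origin: centre of its underside.
- timer: Bystander: loose round kitchen timer, dark base and white dial, 65 mm across, 37 mm high. Origin: centre of its underside.
- match_tin: Bystander: small loose flat dark tin, 49 by 72 mm (along its x and y), 18 mm high. Origin: centre of its underside.
- lemon: Bystander: loose yellow lemon, 57 by 84 mm (along its x and y), 56 mm high. Origin: centre of its underside.

How it is judged:
By the outcome, as a careful person would: the job done as asked, in the order asked, and still so for the second after the job is handed in, with the robot touching nothing.
It also fails if it takes over 99 s, if anything falls off the work surface, if the arm or the gripper's body presses on something with over 40 N, if the wrist force passes 120 N, or if a joint passes its speed limit or range.

ROBOT

A 7-joint arm with a two-finger parallel gripper is mounted at the origin on the work surface; the furniture and walls round the work are solid. World frame = base frame: x ahead of the robot, y to its left, z up, the work surface at z = 0. Lengths are in m, angles in rad, forces in N, time in s.
With the tool pointing down it reaches from about 0.425 to 0.925 m from the base axis. Payload 6.8 kg.
Tool frame: the origin (TCP) lies between the finger pads; the fingertips stand 25 mm ahead of it and the grasp point (between the pads) lies 6 mm ahead of it; z points along the fingers, y is the line along which they close (so a half turn about z gives the same grasp; the last joint's range is limited). The gripper opens to 88 mm and grips with 3 to 60 N. Pads are 20 mm wide; open, the fingers measure 115 mm over their backs; the gripper's body (75 mm by 178 mm) begins 61 mm behind the grasp point.
Start: joints at [-1.45, 0.477, 0.022, 1.555, -0.011, 1.109, -0.083], TCP at [0.153, 0.657, 0.248] pointing down, gripper open.
Joint ranges: [-2.96, 2.96], [-0.34, 2.1], [-1.41, 1.46], [0.24, 2.44], [-1.37, 4.51], [0.17, 1.92], [-2.96, 2.96]. Speed limits (rad/s): [2.39, 2.39, 3.14, 3.14, 3.14, 3.14, 3.14].

INTERFACE

Orientations are given as a rotation vector (axis times angle).
In Python, from bench import robot, vision, finish_job gives the robot as it stands.
- The arm moves only by the tool step_arm, never from a script. Its argument "motion" is a list of rows, each a list of 2 entries, a list of its own where there are three numbers: the shift along the world's x, y, z in mm, then the turn, a rotation vector about the world's x, y, z in degrees. A call has 1 to 8 rows; each row is the pose to reach, as a shift and turn from the pose commanded when the call began; what a row does not reach only later rows make up. A row lasts 1/12 s, in which the tool goes at most 41.7 mm and 7.16 degrees, less where a joint would pass 70% of its speed; a pose out of reach is approached as far as the arm can. A call with a gripper value outside its range is refused whole. "gripper" is the gripper command: -1 is shut, 1 is fully open, values between are in proportion, set as the call begins (left out, the last holds). The fingers move at their own pace and stop on an object; "force" is the grip in N (left out, the last holds). Time passes only in rows, so rows that repeat a pose let the fingers close. It gives the time, the measured TCP pose, the force, the opening and the grip force at its end, in the units of the state.
- robot.read_state(): the state, without advancing time (a new reading comes with each control period).
- vision.camera(name): name is "scene" or "top" or "wrist"; returns a dict with "image" (420x560x3 uint8, red, green, blue), "depth" (420x560 float32, m along the optical axis (not along the pixel's ray), 0 where there is no reading), "fx", "fy", "cx", "cy" (pixels), "view" (4x4, takes a point from world to camera coordinates); the wrist camera has in their place "tool_from_camera" (4x4, takes a point from camera to tool coordinates, whose origin is the TCP and whose axes are the flange's). Camera axes: x right, y down, z forward; pixel columns grow to the right and rows downward; lengths in m; the calibration is good to about 2 mm. A picture is of the moment at which its call begins: read the wrist's pose just before it.
- finish_job(): hands the job in; it is judged then, once.
The state is a dict: "time": time; "qpos": joint angles; "dq": joint speeds; "effort": joint torques, N m; "eef_pos": TCP position; "eef_rot": TCP orientation; "contact_force": force on the tool from outside, world axes, zero at the start; "wrist_torque": the same for the moment, N m; "width": finger opening in m; "grasp_force": force on a finger pad.
Only numpy, scipy, OpenCV 4.12 (cv2) and the standard library are available. Lean on these libraries where they do the work, as an engineer would, in place of code of your own. Each camera call takes 0.05 s, during which the arm holds its last target. There are 200 camera calls.

## Working session

There is one attempt and no reset: what is moved stays moved. The work goes in short steps, Python scripts to look and compute and a tool call to move; the robot and the scene stay as the last step left them, time stands still between calls to the robot, and variables do not carry over. Pictures are saved under pics/ and viewed, at most 14 in all, crops included, and the job is handed in when it is done.

Besides the shell and the picture viewer there is one more tool, called after "Emit:" in YAML: its name, and indented under it one key for each argument. step_arm: Moves the arm, as the interface text tells. Its arguments: {"type":"object","properties":{"motion":{"type":"array"},"gripper":{"type":"number"},"force":{"type":"number"}},"required":["motion"]}

```bash
mkdir -p pics; ls; python3 - <<'E'
from bench import robot, vision
import cv2,numpy as np,pickle
s=robot.read_state();print({k:np.round(v,3) for k,v in s.items()})
for n in("top","scene"):
    c=vision.camera(n);pickle.dump(c,open(f"pics/{n}0.pkl","wb"))
    cv2.imwrite(f"pics/{n}0.png",c["image"][:,:,::-1])
    print(n,c["fx"],c["fy"],c["cx"],c["cy"],np.round(c["view"],3).tolist())
E
```

```text
pics
{'time': np.float64(0.0), 'qpos': array([-1.45 ,  0.478,  0.022,  1.556, -0.012,  1.109, -0.083]), 'dq': array([ 0.   ,  0.001, -0.   , -0.   ,  0.001,  0.   ,  0.001]), 'effort': array([ 0.0000e+00, -5.8286e+01,  1.5350e+00, -2.7261e+01, -5.4000e-02,
        1.7000e-02,  0.0000e+00]), 'eef_pos': array([0.153, 0.657, 0.247]), 'eef_rot': array([-3.590e-01, -3.121e+00,  3.000e-03]), 'contact_force': array([ 0.552, -0.116,  0.224]), 'wrist_torque': array([0.055, 0.024, 0.019]), 'grasp_force': np.float64(0.0), 'width': np.float64(0.088)}
top 444.45587857661724 444.45587857661724 277.3958279171642 205.8400672967744 [[0.0, -1.0, -0.026, 0.141], [-0.983, 0.004, -0.182, 0.576], [0.182, 0.026, -0.983, 0.852], [0.0, 0.0, 0.0, 1.0]]
scene 498.87342754608414 498.87342754608414 278.28343073788113 217.03404974409602 [[0.772, -0.635, 0.023, -0.39], [-0.35, -0.455, -0.819, 0.305], [0.53, 0.624, -0.574, 0.549], [0.0, 0.0, 0.0, 1.0]]
```

View pics/top0.png

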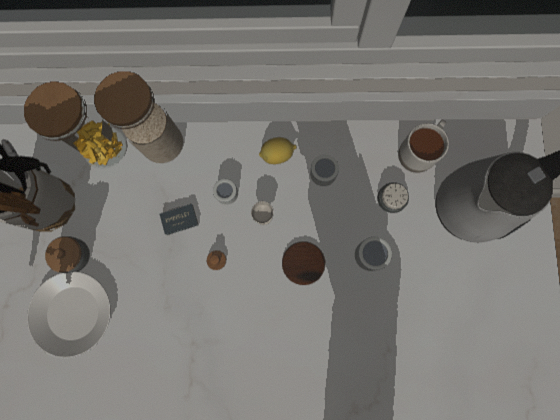

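View pics/scene0.png

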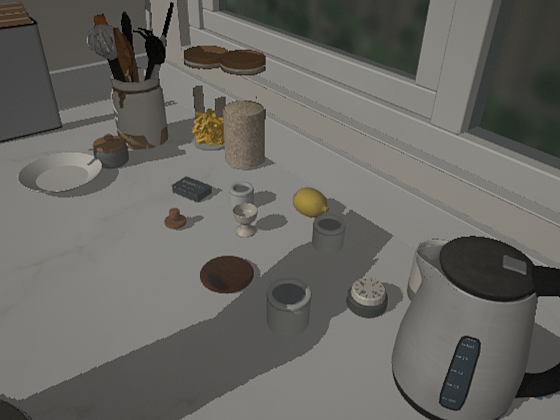

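The top view shows the wide pot at (375,254), middle pot (324,170), narrow pot (225,190), lid (216,260) and trivet (304,263). The bystanders are the egg cup (262,212), timer (393,196), tin (180,219) and lemon (277,151). The scene view agrees, and everything is upright.

```bash
cat > h.py <<'E'
import numpy as np,cv2,pickle
def cloud(c,T=None):
    d=c["depth"];v,u=np.indices(d.shape)
    p=np.stack([(u-c["cx"])*d/c["fx"],(v-c["cy"])*d/c["fy"],d,np.ones_like(d)],-1)
    T=np.linalg.inv(c["view"]) if T is None else T
    P=(p@T.T)[...,:3];P[d==0]=np.nan;return P
def disc(P,xy,zlo,zhi,r=.05):
    m=(np.hypot(P[...,0]-xy[0],P[...,1]-xy[1])<r)&(P[...,2]>zlo)&(P[...,2]<zhi)
    q=P[m]
    if len(q)<8:return len(q),
    (x,y),R=cv2.minEnclosingCircle(q[:,:2].astype(np.float32)*1000)
    return len(q),round(x,1),round(y,1),"dia",round(2*R,1),"z",np.round(1000*np.percentile(q[:,2],[5,50,95]),1)
E
python3 - <<'E'
from h import *
seeds=dict(wide=(375,254,.06),middle=(324,170,.054),narrow=(225,190,.042),lid=(216,260,.036),liddisc=(216,260,.014),trivet=(304,263,.012),egg=(262,212,.05),timer=(393,196,.037),tin=(180,219,.018),lemon=(277,151,.04))
ct=pickle.load(open("pics/top0.pkl","rb"));cs=pickle.load(open("pics/scene0.pkl","rb"))
Pt,Ps=cloud(ct),cloud(cs)
T=np.linalg.inv(ct["view"])
for n,(u,v,h) in seeds.items():
    d=T[:3,:3]@[(u-ct["cx"])/ct["fx"],(v-ct["cy"])/ct["fy"],1];o=T[:3,3]
    xy=(o+d*(h-o[2])/d[2])[:2]
    print(n,np.round(xy*1000),"R%.0f"%(1000*np.hypot(*xy)),"T",disc(Pt,xy,h-.005,h+.005,.055 if n=="trivet" else .045),"S",disc(Ps,xy,h-.005,h+.005,.055 if n=="trivet" else .045))
print("trivet bin check; tall stuff near:")
for n,(u,v,h) in seeds.items(): pass
E
```

```text
wide [478. -53.] R481 T (589, 481.0, -53.2, 'dia', 66.2, 'z', array([55.2, 58.7, 62.3])) S (945, 480.1, -52.5, 'dia', 67.5, 'z', array([55.1, 58.6, 61.5]))
middle [652.  43.] R653 T (433, 657.6, 42.3, 'dia', 58.5, 'z', array([49.2, 52.8, 56.1])) S (452, 656.5, 41.9, 'dia', 61.3, 'z', array([49.2, 52.9, 55.6]))
narrow [613. 250.] R662 T (328, 614.2, 251.2, 'dia', 49.8, 'z', array([37.3, 41. , 44.2])) S (265, 614.5, 251.0, 'dia', 52.4, 'z', array([37.2, 40.8, 43.4]))
lid [468. 266.] R538 T (73, 470.8, 269.8, 'dia', 19.7, 'z', array([32.3, 36. , 38.4])) S (62, 469.9, 269.9, 'dia', 21.0, 'z', array([31.9, 35.4, 37.3]))
liddisc [469. 269.] R541 T (234, 470.8, 269.7, 'dia', 41.7, 'z', array([10.8, 13.9, 16.4])) S (198, 469.5, 269.4, 'dia', 41.8, 'z', array([10. , 14. , 16.2]))
trivet [463.  85.] R471 T (1488, 464.5, 86.9, 'dia', 91.1, 'z', array([ 8.9, 12. , 14.9])) S (1564, 463.0, 87.2, 'dia', 92.0, 'z', array([ 9.3, 12.3, 14.1]))
egg [565. 171.] R590 T (78, 565.5, 171.7, 'dia', 46.7, 'z', array([45.5, 49.3, 52.1])) S (146, 565.2, 173.0, 'dia', 49.4, 'z', array([45.6, 48.4, 51.3]))
timer [ 600. -100.] R608 T (496, 602.6, -104.7, 'dia', 53.5, 'z', array([33.3, 36.1, 38.7])) S (650, 601.5, -104.8, 'dia', 53.8, 'z', array([33.8, 36.6, 38.3]))
tin [556. 348.] R656 T (756, 555.9, 351.6, 'dia', 83.2, 'z', array([15.9, 18.5, 21.2])) S (470, 556.2, 351.0, 'dia', 83.8, 'z', array([14.4, 18.7, 20.5]))
lemon [698. 141.] R712 T (199, 703.2, 141.1, 'dia', 71.8, 'z', array([35.7, 41.1, 44.6])) S (206, 696.5, 137.1, 'dia', 65.5, 'z', array([35.7, 40.4, 44.6]))
trivet bin check; tall stuff near:
```

```bash
python3 - <<'E'
from h import *
P=np.concatenate([cloud(pickle.load(open(f"pics/{n}0.pkl","rb"))).reshape(-1,3) for n in("top","scene")])
P=P[~np.isnan(P[:,0])]
xs=np.arange(.1,.95,.05);ys=np.arange(-.4,.8,.05)
print("max z (cm); rows x, cols y from -0.40 step .05")
for x in xs:
    r=[]
    for y in ys:
        q=P[(abs(P[:,0]-x-.025)<.025)&(abs(P[:,1]-y-.025)<.025)]
        r.append("%3d"%round(100*q[:,2].max()) if len(q)else"  .")
    print("%.2f"%x,"".join(r))
E
```

```text
max z (cm); rows x, cols y from -0.40 step .05
0.10   .  .  .  .  .  .  .  0  2  1  0  0  0  0  .  .  .  .  .  .  .  .  .  .  .
0.15   1  1  1  1  0  1  1  1  1  1  1  1  0  1  0  1  0  1  0  0  1  0  0  .  .
0.20   1  1  1  1  1  1  0  1  1  0  1  0  0  0  0  0  1  0  0  0  0  0  0  .  .
0.25   0  0  0  1  1  1  0  0  1  1  0  1  0  0  1  1  1  0  3  3  3  0  0  0  0
0.30   1  1  1  1  0  1  0  1  0  0  1  0  0  0  1  0  0  3  3  2  3  3  0  0 17
0.35   0  0  1  1  1  1  1  0  0  0  1  1  1  1  1  0  1  3  2  1  3  3  1  0 29
0.40   1  1  1  1  0  0  6  6  1  2  2  1  1  1  1  1  0  3  3  6  3  1  0  0 28
0.45   1  0  0  1  1  0  6  6  2  2  2  1  1  4  1  1  0  1  6  7  6  0  0  0 27
0.50   1 21 22 21  1  1  7  6  0  2  1  5  1  1  2  2  1  0 29 30 29 29  1  0  0
0.55   9 22 22 22 11  4  4  1  1  1  5  5  5  5  2  2  1  1 28 29 28 29 29 28  0
0.60   8 22 22 22 10  4  4  0  6  6  1  1  5  5  1  0  0  1 28 29 28 29 29  .  0
0.65   8  5 14 13 10 10  1  1  6  6  6  6  1  0  0 25 25 23 23 26 32 32  0  0  .
0.70   1  1  1  9 10 10  1  0  0  3  6  6  0  0 25 25 25 23 23 23  1  1  1  0  0
0.75  16 17 17 17 17 17 17 17 17 16 17 17 16 17 17 25 25 23 23 23 17 17 12 28 28
0.80  22 22 22 22 22 22 43 43 42 27 27 27 27 27 27 27 27 27 27 27 27 30 29 29 28
0.85  24 31 31 31 42 44 43 32 32 40 40 39 38 37 36 35 34 34 33 33 31 30  .  .  .
0.90   .  .  .  .  .  .  .  .  .  .  .  .  .  .  .  .  .  .  .  .  .  .  .  .  .
```

Emit:
step_arm:
  motion:
    - [[205, -250, 0], [0, 0, 0]]
    - [[205, -250, 0], [0, 0, 0]]
    - [[205, -250, 0], [0, 0, 0]]
    - [[205, -250, 0], [0, 0, 0]]
    - [[205, -250, 0], [0, 0, 0]]
    - [[205, -250, 0], [0, 0, 0]]
    - [[205, -250, 0], [0, 0, 0]]
    - [[205, -250, 0], [0, 0, 0]]
  gripper: 1
  force: 25

```text
time: 0.77
eef_pos: [0.3602, 0.4039, 0.2475]
eef_rot: [0.363, 3.12, -0.002]
contact_force: [0.2, -0.5, 0.3]
width: 0.0879
grasp_force: 0.0
```

```bash
cat > st.py <<'E'
from bench import robot
import numpy as np
s=robot.read_state();print({k:np.round(s[k],3).tolist() for k in s if k not in("effort","dq")})
E
python3 st.py
```

```text
{'time': 0.767, 'qpos': [-1.058, 0.257, 0.12, 1.883, -0.035, 1.004, 0.415], 'eef_pos': [0.36, 0.404, 0.247], 'eef_rot': [0.363, 3.12, -0.002], 'contact_force': [0.175, -0.494, 0.255], 'wrist_torque': [-0.006, -0.033, -0.048], 'grasp_force': 0.0, 'width': 0.088}
```

Emit:
step_arm:
  motion:
    - [[72, -117, 0], [0, 0, 0]]
    - [[72, -117, 0], [0, 0, 0]]
    - [[72, -117, 0], [0, 0, 0]]
    - [[72, -117, 0], [0, 0, 0]]
    - [[107, -277, 0], [0, 0, 0]]
    - [[107, -277, 0], [0, 0, 0]]
    - [[107, -277, 0], [0, 0, 0]]
    - [[107, -277, 0], [0, 0, 0]]

```text
time: 1.43
eef_pos: [0.4649, 0.128, 0.2475]
eef_rot: [-0.359, -3.121, 0.0]
contact_force: [0.4, 0.7, -0.3]
width: 0.0878
grasp_force: 0.0
```

Emit:
step_arm:
  motion:
    - [[16, -183, 0], [0, 0, 0]]
    - [[16, -183, 0], [0, 0, 0]]
    - [[16, -183, 0], [0, 0, 0]]
    - [[16, -183, 0], [0, 0, 0]]
    - [[16, -183, 0], [0, 0, 0]]
    - [[16, -183, -60], [0, 0, 0]]
    - [[16, -183, -60], [0, 0, 0]]
    - [[16, -183, -60], [0, 0, 0]]

```text
time: 2.1
eef_pos: [0.4782, -0.0529, 0.1842]
eef_rot: [-0.359, -3.114, 0.003]
contact_force: [-0.4, 0.0, -0.8]
width: 0.0872
grasp_force: 0.0
```

```bash
python3 st.py
```

```text
{'time': 2.1, 'qpos': [-0.381, 0.252, 0.422, 2.09, -0.137, 0.833, 1.463], 'eef_pos': [0.478, -0.053, 0.184], 'eef_rot': [-0.359, -3.114, 0.003], 'contact_force': [-0.418, 0.04, -0.753], 'wrist_torque': [0.004, 0.071, 0.04], 'grasp_force': 0.0, 'width': 0.087}
```

Emit:
step_arm:
  motion:
    - [[2, 0, -40], [0, 0, 0]]
    - [[2, 0, -75], [0, 0, 0]]
    - [[2, 0, -100], [0, 0, 0]]
    - [[2, 0, -120], [0, 0, 0]]
    - [[2, 0, -135], [0, 0, 0]]
    - [[2, 0, -140], [0, 0, 0]]
    - [[2, 0, -140], [0, 0, 0]]
    - [[2, 0, -140], [0, 0, 0]]

```text
time: 2.77
eef_pos: [0.4839, -0.0524, 0.0486]
eef_rot: [0.358, 3.12, 0.001]
contact_force: [-0.3, 0.0, -1.0]
width: 0.0879
grasp_force: 0.0
```

Emit:
step_arm:
  motion:
    - [[0, 0, 0], [0, 0, 0]]
    - [[0, 0, 0], [0, 0, 0]]
    - [[0, 0, 0], [0, 0, 0]]
    - [[0, 0, 0], [0, 0, 0]]
    - [[0, 0, 0], [0, 0, 0]]
    - [[0, 0, 0], [0, 0, 0]]
    - [[0, 0, 0], [0, 0, 0]]
    - [[0, 0, 0], [0, 0, 0]]
  gripper: -1
  force: 20

```text
time: 3.43
eef_pos: [0.4836, -0.0525, 0.0484]
eef_rot: [0.358, 3.12, 0.001]
contact_force: [-1.4, -0.2, 7.3]
width: 0.067
grasp_force: 20.0
```

Emit:
step_arm:
  motion:
    - [[0, 0, 20], [0, 0, 0]]
    - [[0, 0, 45], [0, 0, 0]]
    - [[-4, 30, 50], [0, 0, 0]]
    - [[-8, 65, 50], [0, 0, 0]]
    - [[-13, 105, 50], [0, 0, 0]]
    - [[-17, 132, 50], [0, 0, 0]]
    - [[-17, 140, 50], [0, 0, 0]]
    - [[-17, 140, 50], [0, 0, 0]]

```text
time: 4.1
eef_pos: [0.4657, 0.0902, 0.0976]
eef_rot: [-0.35, -3.122, -0.001]
contact_force: [0.0, -0.6, -1.7]
width: 0.0669
grasp_force: 20.0
```

```bash
cat > look.py <<'E'
import sys
from h import *
from bench import robot,vision
# args: cam-independent; name x y(mm) zlo zhi(mm) r
a=list(map(float,sys.argv[1:]))
s=robot.read_state();print("tcp",np.round(1000*np.array(s["eef_pos"]),1),"rot",np.round(s["eef_rot"],3),"w",round(1000*s["width"],1),"gf",round(s["grasp_force"],1),"cf",np.round(s["contact_force"],1),"q",np.round(s["qpos"],2))
for n in("top","scene"):
    c=vision.camera(n);P=cloud(c)
    cv2.imwrite(f"pics/{n}_{s['time']:.2f}.png",c["image"][:,:,::-1])
    for i in range(0,len(a),5):
        x,y,lo,hi,r=np.array(a[i:i+5])/1000
        print(n,a[i:i+5],disc(P,(x,y),lo,hi,r))
print(f"{s['time']:.2f}")
E
python3 look.py 464 87 90 125 38 464 87 40 60 45
```

```text
tcp [465.7  90.2  97.6] rot [-3.500e-01 -3.122e+00 -1.000e-03] w 66.9 gf 20.0 cf [ 0.  -0.6 -1.7] q [-0.62  0.39  0.36  2.17 -0.23  0.62  1.25]
top [464.0, 87.0, 90.0, 125.0, 38.0] (0,)
top [464.0, 87.0, 40.0, 60.0, 45.0] (0,)
scene [464.0, 87.0, 90.0, 125.0, 38.0] (554, 458.0, 88.5, 'dia', 73.6, 'z', array([ 92.3, 104.5, 110.2]))
scene [464.0, 87.0, 40.0, 60.0, 45.0] (179, 462.0, 86.1, 'dia', 65.6, 'z', array([50.9, 55.6, 59.6]))
4.10
```

Emit:
step_arm:
  motion:
    - [[1, 0, -8], [0, 0, 0]]
    - [[1, 0, -16], [0, 0, 0]]
    - [[1, 0, -24], [0, 0, 0]]
    - [[1, 0, -28], [0, 0, 0]]
    - [[1, 0, -31], [0, 0, 0]]
    - [[1, 0, -31], [0, 0, 0]]
    - [[1, 0, -31], [0, 0, 0]]

```text
time: 4.78
eef_pos: [0.467, 0.0872, 0.0664]
eef_rot: [-0.359, -3.121, 0.0]
contact_force: [-0.6, 0.1, -2.7]
width: 0.0668
grasp_force: 20.0
```

```bash
python3 look.py 464 87 30 45 45 464 87 50 65 45
```

```text
tcp [467.   87.2  66.4] rot [-0.359 -3.121  0.   ] w 66.8 gf 20.0 cf [-0.6  0.1 -2.7] q [-0.58  0.45  0.33  2.18 -0.27  0.55  1.29]
top [464.0, 87.0, 30.0, 45.0, 45.0] (0,)
top [464.0, 87.0, 50.0, 65.0, 45.0] (0,)
scene [464.0, 87.0, 30.0, 45.0, 45.0] (196, 458.6, 76.1, 'dia', 67.8, 'z', array([30.9, 36.9, 44.6]))
scene [464.0, 87.0, 50.0, 65.0, 45.0] (278, 452.7, 72.4, 'dia', 67.7, 'z', array([51. , 58.1, 64.5]))
4.78
```

Emit:
step_arm:
  motion:
    - [[0, 0, -3], [0, 0, 0]]
    - [[0, 0, -5], [0, 0, 0]]
    - [[0, 0, -6], [0, 0, 0]]
    - [[0, 0, -6], [0, 0, 0]]

```text
time: 5.22
eef_pos: [0.4672, 0.0875, 0.0608]
eef_rot: [0.359, 3.121, 0.0]
contact_force: [-0.7, -0.8, 0.7]
width: 0.0668
grasp_force: 20.0
```

Emit:
step_arm:
  motion:
    - [[0, 0, 0], [0, 0, 0]]
    - [[0, 0, 0], [0, 0, 0]]
    - [[0, 0, 0], [0, 0, 0]]
    - [[0, 0, 0], [0, 0, 0]]
    - [[0, 0, 40], [0, 0, 0]]
    - [[0, 0, 80], [0, 0, 0]]
    - [[0, 0, 110], [0, 0, 0]]
    - [[0, 0, 130], [0, 0, 0]]
  gripper: 1

```text
time: 5.88
eef_pos: [0.4681, 0.0875, 0.1936]
eef_rot: [0.359, 3.118, 0.002]
contact_force: [-0.1, 0.1, -0.2]
width: 0.0881
grasp_force: 0.0
```

Emit:
step_arm:
  motion:
    - [[30, -7, 0], [0, 0, 6]]
    - [[60, -14, 0], [0, 0, 12]]
    - [[95, -22, 0], [0, 0, 19]]
    - [[130, -31, 0], [0, 0, 26]]
    - [[160, -38, 0], [0, 0, 33]]
    - [[180, -43, 0], [0, 0, 39]]
    - [[189, -45, 0], [0, 0, 43]]
    - [[189, -45, 0], [0, 0, 43]]
  gripper: 0.75

```text
time: 6.55
eef_pos: [0.6578, 0.0411, 0.1902]
eef_rot: [-0.811, 3.035, -0.001]
contact_force: [-0.6, -0.0, -0.4]
width: 0.0771
grasp_force: 0.0
```

```bash
python3 look.py 464 87 67 77 45 464 87 9 15 60 657 42 49 58 45
```

```text
tcp [657.8  41.1 190.2] rot [-8.110e-01  3.035e+00 -1.000e-03] w 77.1 gf 0.0 cf [-0.6 -0.  -0.4] q [-0.35  0.52  0.28  1.67 -0.16  0.98  2.07]
top [464.0, 87.0, 67.0, 77.0, 45.0] (620, 464.5, 86.3, 'dia', 66.0, 'z', array([67.2, 70.8, 74.2]))
top [464.0, 87.0, 9.0, 15.0, 60.0] (491, 464.3, 87.0, 'dia', 90.6, 'z', array([ 9.5, 11.6, 14.2]))
top [657.0, 42.0, 49.0, 58.0, 45.0] (190, 657.0, 42.4, 'dia', 57.3, 'z', array([49.2, 52. , 56.1]))
scene [464.0, 87.0, 67.0, 77.0, 45.0] (720, 464.2, 86.4, 'dia', 68.4, 'z', array([67.2, 70.6, 73.7]))
scene [464.0, 87.0, 9.0, 15.0, 60.0] (583, 462.5, 86.6, 'dia', 91.5, 'z', array([ 9.6, 11.9, 13.7]))
scene [657.0, 42.0, 49.0, 58.0, 45.0] (457, 656.5, 42.0, 'dia', 60.0, 'z', array([49.2, 52.7, 55.3]))
6.55
```

Emit:
step_arm:
  motion:
    - [[-1, 1, -35], [0, 0, 0]]
    - [[-1, 1, -70], [0, 0, 0]]
    - [[-1, 1, -100], [0, 0, 0]]
    - [[-1, 1, -125], [0, 0, 0]]
    - [[-1, 1, -142], [0, 0, 0]]
    - [[-1, 1, -150], [0, 0, 0]]
    - [[-1, 1, -151], [0, 0, 0]]
    - [[-1, 1, -151], [0, 0, 0]]

```text
time: 7.32
eef_pos: [0.6548, 0.0438, 0.0402]
eef_rot: [0.81, -3.035, 0.0]
contact_force: [0.1, -0.0, 0.7]
width: 0.0766
grasp_force: 0.0
```

Emit:
step_arm:
  motion:
    - [[0, 0, 0], [0, 0, 0]]
    - [[0, 0, 0], [0, 0, 0]]
    - [[0, 0, 0], [0, 0, 0]]
    - [[0, 0, 0], [0, 0, 0]]
    - [[0, 0, 0], [0, 0, 0]]
    - [[0, 0, 0], [0, 0, 0]]
    - [[0, 0, 0], [0, 0, 0]]
  gripper: -1
  force: 20

```text
time: 7.9
eef_pos: [0.6559, 0.0435, 0.0409]
eef_rot: [-0.81, 3.034, -0.0]
contact_force: [-1.4, 0.0, 7.2]
width: 0.0576
grasp_force: 20.0
```

Emit:
step_arm:
  motion:
    - [[0, 0, 20], [0, 0, 0]]
    - [[0, 0, 50], [0, 0, 0]]
    - [[0, 0, 85], [0, 0, 0]]
    - [[0, 0, 105], [0, 0, 0]]
    - [[0, 0, 110], [0, 0, 0]]
    - [[0, 0, 110], [0, 0, 0]]

```text
time: 8.4
eef_pos: [0.6558, 0.0435, 0.151]
eef_rot: [-0.809, 3.033, -0.0]
contact_force: [-0.2, -0.1, -3.3]
width: 0.0578
grasp_force: 20.0
```

Emit:
step_arm:
  motion:
    - [[-30, 7, 0], [0, 0, 0]]
    - [[-65, 15, 0], [0, 0, 0]]
    - [[-100, 23, 0], [0, 0, 0]]
    - [[-135, 31, 0], [0, 0, 0]]
    - [[-165, 38, 0], [0, 0, 0]]
    - [[-183, 42, 0], [0, 0, 0]]
    - [[-191, 43, 0], [0, 0, 0]]
    - [[-191, 43, 0], [0, 0, 0]]

```text
time: 9.07
eef_pos: [0.4616, 0.0864, 0.1483]
eef_rot: [0.811, -3.031, -0.0]
contact_force: [-0.7, -0.1, -2.1]
width: 0.058
grasp_force: 20.0
```

Emit:
step_arm:
  motion:
    - [[0, 0, -10], [0, 0, 0]]
    - [[0, 0, -20], [0, 0, 0]]
    - [[0, 0, -26], [0, 0, 0]]
    - [[0, 0, -29], [0, 0, 0]]
    - [[0, 0, -29], [0, 0, 0]]
    - [[0, 0, -29], [0, 0, 0]]

```text
time: 9.57
eef_pos: [0.4643, 0.0861, 0.1202]
eef_rot: [0.809, -3.035, 0.0]
contact_force: [-0.1, 0.7, -1.2]
width: 0.0579
grasp_force: 20.0
```

```bash
python3 look.py 464 87 90 105 36 464 87 50 65 45
```

```text
tcp [464.3  86.1 120.2] rot [ 0.809 -3.035  0.   ] w 57.9 gf 20.0 cf [-0.1  0.7 -1.2] q [-0.53  0.33  0.25  2.16 -0.13  0.67  1.91]
top [464.0, 87.0, 90.0, 105.0, 36.0] (0,)
top [464.0, 87.0, 50.0, 65.0, 45.0] (0,)
scene [464.0, 87.0, 90.0, 105.0, 36.0] (281, 456.2, 82.3, 'dia', 68.3, 'z', array([ 91.2,  98.2, 104.6]))
scene [464.0, 87.0, 50.0, 65.0, 45.0] (288, 463.5, 85.3, 'dia', 66.0, 'z', array([50.9, 57.5, 64.2]))
9.57
```

Emit:
step_arm:
  motion:
    - [[0, 0, -4], [0, 0, 0]]
    - [[0, 0, -8], [0, 0, 0]]
    - [[0, 0, -11], [0, 0, 0]]
    - [[0, 0, -13], [0, 0, 0]]
    - [[0, 0, -13], [0, 0, 0]]
    - [[0, 0, -13], [0, 0, 0]]

```text
time: 10.17
eef_pos: [0.4641, 0.0864, 0.1076]
eef_rot: [0.81, -3.035, 0.0]
contact_force: [0.7, -0.4, -1.7]
width: 0.0578
grasp_force: 20.0
```

Emit:
step_arm:
  motion:
    - [[0, 0, -1], [0, 0, 0]]
    - [[0, 0, -1], [0, 0, 0]]
    - [[0, 0, -1], [0, 0, 0]]

```text
time: 10.42
eef_pos: [0.4644, 0.0867, 0.1073]
eef_rot: [-0.81, 3.035, 0.001]
contact_force: [-1.4, 0.3, 6.3]
width: 0.0582
grasp_force: 20.0
```

Emit:
step_arm:
  motion:
    - [[0, 0, 0], [0, 0, 0]]
    - [[0, 0, 0], [0, 0, 0]]
    - [[0, 0, 0], [0, 0, 0]]
    - [[0, 0, 0], [0, 0, 0]]
    - [[0, 0, 30], [0, 0, 0]]
    - [[0, 0, 70], [0, 0, 0]]
    - [[0, 0, 100], [0, 0, 0]]
    - [[0, 0, 110], [0, 0, 0]]
  gripper: 1

```text
time: 11.08
eef_pos: [0.4662, 0.0868, 0.2207]
eef_rot: [-0.808, 3.029, 0.001]
contact_force: [1.1, 1.5, -0.4]
width: 0.0879
grasp_force: 0.0
```

Emit:
step_arm:
  motion:
    - [[25, 28, 0], [0, 0, 0]]
    - [[50, 55, 0], [0, 0, 0]]
    - [[75, 82, 0], [0, 0, 0]]
    - [[100, 110, 0], [0, 0, 0]]
    - [[125, 138, 0], [0, 0, 0]]
    - [[142, 157, 0], [0, 0, 0]]
    - [[150, 165, 0], [0, 0, 0]]
    - [[150, 165, 0], [0, 0, 0]]
  gripper: 0.6

```text
time: 11.75
eef_pos: [0.6147, 0.2542, 0.2149]
eef_rot: [0.815, -3.033, -0.0]
contact_force: [-0.2, 0.1, -0.5]
width: 0.0702
grasp_force: 0.0
```

Emit:
step_arm:
  motion:
    - [[0, 0, -40], [0, 0, 0]]
    - [[0, 0, -75], [0, 0, 0]]
    - [[0, 0, -75], [0, 0, 0]]
    - [[0, 0, -75], [0, 0, 0]]

```text
time: 12.08
eef_pos: [0.6122, 0.2498, 0.14]
eef_rot: [0.808, -3.031, 0.002]
contact_force: [0.7, -0.9, 0.9]
width: 0.0702
grasp_force: 0.0
```

```bash
python3 look.py 464 87 115 125 40 464 87 67 77 45 614 251 37 46 40
```

```text
tcp [612.2 249.8 140. ] rot [ 8.080e-01 -3.031e+00  2.000e-03] w 70.2 gf 0.0 cf [ 0.7 -0.9  0.9] q [-0.64  0.57  0.23  1.69 -0.15  0.9   1.74]
top [464.0, 87.0, 115.0, 125.0, 40.0] (554, 465.7, 84.9, 'dia', 58.3, 'z', array([115.2, 119. , 122.2]))
top [464.0, 87.0, 67.0, 77.0, 45.0] (138, 464.6, 86.4, 'dia', 65.8, 'z', array([68.2, 72.1, 74.5]))
top [614.0, 251.0, 37.0, 46.0, 40.0] (0,)
scene [464.0, 87.0, 115.0, 125.0, 40.0] (601, 464.4, 85.9, 'dia', 60.2, 'z', array([115.2, 118.9, 121.5]))
scene [464.0, 87.0, 67.0, 77.0, 45.0] (302, 463.4, 85.5, 'dia', 65.7, 'z', array([67.5, 72. , 76.3]))
scene [614.0, 251.0, 37.0, 46.0, 40.0] (256, 614.6, 250.4, 'dia', 52.5, 'z', array([37.2, 40.9, 43.2]))
12.08
```

Emit:
step_arm:
  motion:
    - [[0, 0, -30], [0, 0, 0]]
    - [[0, 0, -60], [0, 0, 0]]
    - [[0, 0, -85], [0, 0, 0]]
    - [[0, 0, -100], [0, 0, 0]]
    - [[0, 0, -105], [0, 0, 0]]
    - [[0, 0, -105], [0, 0, 0]]
    - [[0, 0, -105], [0, 0, 0]]

```text
time: 12.77
eef_pos: [0.6154, 0.2518, 0.0385]
eef_rot: [-0.809, 3.033, 0.001]
contact_force: [0.8, 0.0, -0.2]
width: 0.0702
grasp_force: 0.0
```

Emit:
step_arm:
  motion:
    - [[0, 0, 0], [0, 0, 0]]
    - [[0, 0, 0], [0, 0, 0]]
    - [[0, 0, 0], [0, 0, 0]]
    - [[0, 0, 0], [0, 0, 0]]
    - [[0, 0, 0], [0, 0, 0]]
    - [[0, 0, 0], [0, 0, 0]]
    - [[0, 0, 0], [0, 0, 0]]
  gripper: -1
  force: 20

```text
time: 13.35
eef_pos: [0.6145, 0.2519, 0.0377]
eef_rot: [-0.81, 3.034, 0.001]
contact_force: [-2.1, 0.0, 6.0]
width: 0.0496
grasp_force: 20.0
```

Emit:
step_arm:
  motion:
    - [[0, 0, 20], [0, 0, 0]]
    - [[0, 0, 50], [0, 0, 0]]
    - [[0, 0, 85], [0, 0, 0]]
    - [[0, 0, 120], [0, 0, 0]]
    - [[0, 0, 140], [0, 0, 0]]
    - [[0, 0, 145], [0, 0, 0]]

```text
time: 13.85
eef_pos: [0.6161, 0.2519, 0.186]
eef_rot: [-0.808, 3.029, 0.002]
contact_force: [0.4, 0.2, -1.8]
width: 0.0494
grasp_force: 20.0
```

Emit:
step_arm:
  motion:
    - [[-20, -22, 0], [0, 0, 0]]
    - [[-45, -50, 0], [0, 0, 0]]
    - [[-70, -78, 0], [0, 0, 0]]
    - [[-95, -106, 0], [0, 0, 0]]
    - [[-120, -134, 0], [0, 0, 0]]
    - [[-138, -154, 0], [0, 0, 0]]
    - [[-149, -166, 0], [0, 0, 0]]
    - [[-149, -166, 0], [0, 0, 0]]

```text
time: 14.52
eef_pos: [0.4613, 0.0818, 0.1801]
eef_rot: [0.803, -3.032, 0.001]
contact_force: [0.5, -0.4, -2.1]
width: 0.0491
grasp_force: 20.0
```

Emit:
step_arm:
  motion:
    - [[0, 0, -8], [0, 0, 0]]
    - [[0, 0, -14], [0, 0, 0]]
    - [[0, 0, -18], [0, 0, 0]]
    - [[0, 0, -18], [0, 0, 0]]
    - [[0, 0, -18], [0, 0, 0]]

```text
time: 14.93
eef_pos: [0.4652, 0.0859, 0.1629]
eef_rot: [0.811, -3.034, 0.001]
contact_force: [-0.1, -0.5, -1.8]
width: 0.0491
grasp_force: 20.0
```

```bash
python3 look.py 464 87 90 110 45
```

```text
tcp [465.2  85.9 162.9] rot [ 8.110e-01 -3.034e+00  1.000e-03] w 49.1 gf 20.0 cf [-0.1 -0.5 -1.8] q [-0.55  0.26  0.27  2.12 -0.1   0.77  1.88]
top [464.0, 87.0, 90.0, 110.0, 45.0] (0,)
scene [464.0, 87.0, 90.0, 110.0, 45.0] (377, 464.0, 83.7, 'dia', 57.5, 'z', array([ 91., 100., 109.]))
14.93
```

Emit:
step_arm:
  motion:
    - [[0, 0, -3], [0, 0, 0]]
    - [[0, 0, -6], [0, 0, 0]]
    - [[0, 0, -9], [0, 0, 0]]
    - [[0, 0, -11], [0, 0, 0]]
    - [[0, 0, -11.5], [0, 0, 0]]
    - [[0, 0, -11.5], [0, 0, 0]]
    - [[0, 0, -11.5], [0, 0, 0]]

```text
time: 15.62
eef_pos: [0.4651, 0.0854, 0.1522]
eef_rot: [-0.81, 3.035, 0.0]
contact_force: [-0.3, 1.1, -1.6]
width: 0.0497
grasp_force: 20.0
```

Emit:
step_arm:
  motion:
    - [[0, 0, -1], [0, 0, 0]]
    - [[0, 0, -1], [0, 0, 0]]
    - [[0, 0, -1], [0, 0, 0]]

```text
time: 15.87
eef_pos: [0.4657, 0.0858, 0.152]
eef_rot: [-0.81, 3.034, 0.001]
contact_force: [-1.1, 1.1, 6.3]
width: 0.0498
grasp_force: 20.0
```

Emit:
step_arm:
  motion:
    - [[0, 0, 0], [0, 0, 0]]
    - [[0, 0, 0], [0, 0, 0]]
    - [[0, 0, 0], [0, 0, 0]]
    - [[0, 0, 0], [0, 0, 0]]
    - [[0, 0, 30], [0, 0, 0]]
    - [[0, 0, 65], [0, 0, 0]]
    - [[0, 0, 85], [0, 0, 0]]
    - [[0, 0, 90], [0, 0, 0]]
  gripper: 1

```text
time: 16.53
eef_pos: [0.4669, 0.0858, 0.2445]
eef_rot: [-0.808, 3.03, 0.001]
contact_force: [0.1, -0.2, 0.7]
width: 0.0878
grasp_force: 0.0
```

Emit:
step_arm:
  motion:
    - [[1, 35, 0], [0, 0, 0]]
    - [[2, 70, 0], [0, 0, 0]]
    - [[3, 105, 0], [0, 0, 0]]
    - [[4, 140, 0], [0, 0, 0]]
    - [[5, 168, 0], [0, 0, 0]]
    - [[5, 180, 0], [0, 0, 0]]
    - [[5, 184, 0], [0, 0, 0]]
    - [[5, 184, 0], [0, 0, 0]]
  gripper: 0

```text
time: 17.2
eef_pos: [0.4698, 0.2691, 0.2404]
eef_rot: [0.811, -3.034, 0.001]
contact_force: [0.6, 0.2, 0.4]
width: 0.0441
grasp_force: 0.0
```

Emit:
step_arm:
  motion:
    - [[0, 0, -40], [0, 0, 0]]
    - [[0, 0, -80], [0, 0, 0]]
    - [[0, 0, -110], [0, 0, 0]]
    - [[0, 0, -130], [0, 0, 0]]
    - [[0, 0, -140], [0, 0, 0]]
    - [[0, 0, -140], [0, 0, 0]]
    - [[0, 0, -140], [0, 0, 0]]

```text
time: 17.78
eef_pos: [0.4707, 0.2682, 0.1017]
eef_rot: [-0.807, 3.036, -0.001]
contact_force: [0.1, 1.0, 0.0]
width: 0.0439
grasp_force: 0.0
```

```bash
python3 look.py 464 87 151 161 40 464 87 115 125 45 470 270 30 40 25 470 270 11 17 30
```

```text
tcp [470.7 268.2 101.7] rot [-8.070e-01  3.036e+00 -1.000e-03] w 43.9 gf 0.0 cf [0.1 1.  0. ] q [-0.76  0.45  0.15  2.01 -0.1   0.69  1.55]
top [464.0, 87.0, 151.0, 161.0, 40.0] (470, 466.1, 83.5, 'dia', 49.8, 'z', array([151.2, 155.2, 158.3]))
top [464.0, 87.0, 115.0, 125.0, 45.0] (132, 465.7, 85.2, 'dia', 58.1, 'z', array([116. , 120.3, 122.7]))
top [470.0, 270.0, 30.0, 40.0, 25.0] (0,)
top [470.0, 270.0, 11.0, 17.0, 30.0] (25, 457.6, 260.3, 'dia', 16.7, 'z', array([11.2, 12.3, 15.5]))
scene [464.0, 87.0, 151.0, 161.0, 40.0] (484, 465.2, 85.1, 'dia', 53.6, 'z', array([151.3, 155.3, 157.4]))
scene [464.0, 87.0, 115.0, 125.0, 45.0] (269, 464.4, 84.0, 'dia', 58.1, 'z', array([115.5, 119.9, 124.2]))
scene [470.0, 270.0, 30.0, 40.0, 25.0] (69, 471.0, 268.6, 'dia', 22.1, 'z', array([30.8, 35.5, 37.2]))
scene [470.0, 270.0, 11.0, 17.0, 30.0] (176, 469.8, 269.0, 'dia', 43.6, 'z', array([11.6, 14.2, 16.1]))
17.78
```

Emit:
step_arm:
  motion:
    - [[0, 1, -25], [0, 0, 0]]
    - [[0, 1, -42], [0, 0, 0]]
    - [[0, 1, -53], [0, 0, 0]]
    - [[0, 1, -58], [0, 0, 0]]
    - [[0, 1, -59], [0, 0, 0]]
    - [[0, 1, -59], [0, 0, 0]]
    - [[0, 1, -59], [0, 0, 0]]

```text
time: 18.47
eef_pos: [0.4707, 0.2708, 0.0431]
eef_rot: [-0.81, 3.034, 0.001]
contact_force: [-0.4, 0.5, 0.6]
width: 0.044
grasp_force: 0.0
```

Emit:
step_arm:
  motion:
    - [[0, 0, 0], [0, 0, 0]]
    - [[0, 0, 0], [0, 0, 0]]
    - [[0, 0, 0], [0, 0, 0]]
    - [[0, 0, 0], [0, 0, 0]]
    - [[0, 0, 0], [0, 0, 0]]
    - [[0, 0, 0], [0, 0, 0]]
  gripper: -1
  force: 12

```text
time: 18.97
eef_pos: [0.4702, 0.2706, 0.0424]
eef_rot: [-0.81, 3.035, 0.0]
contact_force: [-0.1, -0.2, 2.5]
width: 0.0196
grasp_force: 12.0
```

Emit:
step_arm:
  motion:
    - [[0, 0, 15], [0, 0, 0]]
    - [[0, 0, 40], [0, 0, 0]]
    - [[0, 0, 75], [0, 0, 0]]
    - [[0, 0, 110], [0, 0, 0]]
    - [[0, 0, 145], [0, 0, 0]]
    - [[0, 0, 165], [0, 0, 0]]
    - [[0, 0, 172], [0, 0, 0]]
    - [[0, 0, 172], [0, 0, 0]]

```text
time: 19.63
eef_pos: [0.4708, 0.2709, 0.2156]
eef_rot: [-0.809, 3.032, 0.002]
contact_force: [-0.4, 0.2, -0.7]
width: 0.0197
grasp_force: 12.0
```

Emit:
step_arm:
  motion:
    - [[0, -20, 0], [0, 0, 0]]
    - [[-1, -55, 0], [0, 0, 0]]
    - [[-2, -90, 0], [0, 0, 0]]
    - [[-3, -125, 0], [0, 0, 0]]
    - [[-4, -155, 0], [0, 0, 0]]
    - [[-5, -177, 0], [0, 0, 0]]
    - [[-5, -185.5, 0], [0, 0, 0]]
    - [[-5, -185.5, 0], [0, 0, 0]]

```text
time: 20.3
eef_pos: [0.4641, 0.0827, 0.2126]
eef_rot: [0.804, -3.034, 0.001]
contact_force: [0.3, -0.6, -0.8]
width: 0.02
grasp_force: 12.0
```

Emit:
step_arm:
  motion:
    - [[0, 0, -4], [0, 0, 0]]
    - [[0, 0, -8], [0, 0, 0]]
    - [[0, 0, -11], [0, 0, 0]]
    - [[0, 0, -11], [0, 0, 0]]
    - [[0, 0, -11], [0, 0, 0]]

```text
time: 20.72
eef_pos: [0.4649, 0.0858, 0.2027]
eef_rot: [0.812, -3.034, 0.0]
contact_force: [0.2, 0.5, -0.7]
width: 0.0199
grasp_force: 12.0
```

```bash
python3 look.py 464 87 125 145 45 464 87 168 180 30;ls pics/scene*
```

```text
tcp [464.9  85.8 202.7] rot [ 0.812 -3.034  0.   ] w 19.9 gf 12.0 cf [ 0.2  0.5 -0.7] q [-0.56  0.2   0.27  2.09 -0.07  0.87  1.85]
top [464.0, 87.0, 125.0, 145.0, 45.0] (0,)
top [464.0, 87.0, 168.0, 180.0, 30.0] (0,)
scene [464.0, 87.0, 125.0, 145.0, 45.0] (335, 462.8, 81.7, 'dia', 49.4, 'z', array([126.3, 135. , 144.2]))
scene [464.0, 87.0, 168.0, 180.0, 30.0] (263, 464.4, 83.0, 'dia', 41.5, 'z', array([169.3, 174.6, 177.9]))
20.72
pics/scene0.pkl
pics/scene0.png
pics/scene_12.08.png
pics/scene_14.93.png
pics/scene_17.78.png
pics/scene_20.72.png
pics/scene_4.10.png
pics/scene_4.78.png
pics/scene_6.55.png
pics/scene_9.57.png
```

```bash
python3 -c "
import cv2
i=cv2.imread('pics/scene_20.72.png')[120:320,140:340];cv2.imwrite('pics/crop1.png',cv2.resize(i,(600,600),interpolation=cv2.INTER_CUBIC))"
```

```text
(no output)
```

View pics/crop1.png

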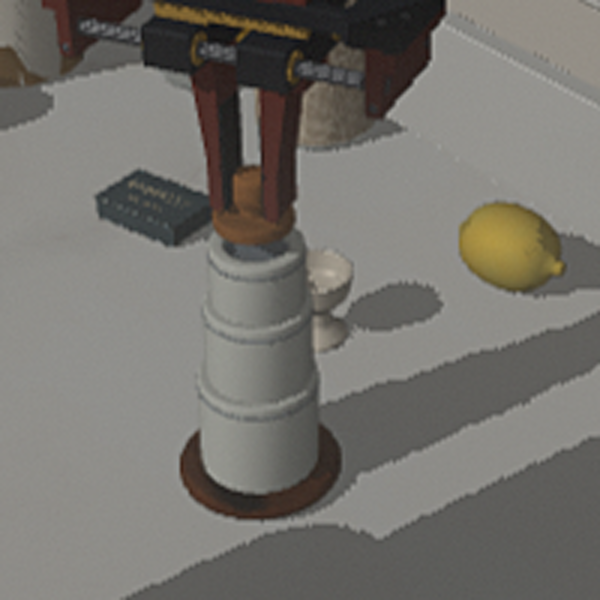

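The crop shows the three pots stacked upright, rims at crop rows about 245, 320 and 395. The lid is held level just above the narrow pot: lid centre at crop x 254, rim centre 256, so about 1 mm off.

Emit:
step_arm:
  motion:
    - [[0.5, -0.7, -3], [0, 0, 0]]
    - [[0.5, -0.7, -6], [0, 0, 0]]
    - [[0.5, -0.7, -8], [0, 0, 0]]
    - [[0.5, -0.7, -9.5], [0, 0, 0]]
    - [[0.5, -0.7, -9.5], [0, 0, 0]]
    - [[0.5, -0.7, -9.5], [0, 0, 0]]

```text
time: 21.32
eef_pos: [0.4655, 0.0842, 0.1936]
eef_rot: [0.81, -3.035, 0.0]
contact_force: [-0.3, -0.5, -0.9]
width: 0.0199
grasp_force: 12.0
```

Emit:
step_arm:
  motion:
    - [[0, 0, -1], [0, 0, 0]]
    - [[0, 0, -1], [0, 0, 0]]
    - [[0, 0, -1], [0, 0, 0]]

```text
time: 21.57
eef_pos: [0.4656, 0.0842, 0.1927]
eef_rot: [-0.81, 3.035, 0.0]
contact_force: [-0.2, -0.4, -0.4]
width: 0.0196
grasp_force: 12.0
```

Emit:
step_arm:
  motion:
    - [[0, 0, -0.8], [0, 0, 0]]
    - [[0, 0, -0.8], [0, 0, 0]]
    - [[0, 0, -0.8], [0, 0, 0]]

```text
time: 21.82
eef_pos: [0.4661, 0.0844, 0.1924]
eef_rot: [-0.81, 3.034, 0.0]
contact_force: [-0.2, 0.1, 4.9]
width: 0.0199
grasp_force: 12.0
```

Emit:
step_arm:
  motion:
    - [[0, 0, 0], [0, 0, 0]]
    - [[0, 0, 0], [0, 0, 0]]
    - [[0, 0, 0], [0, 0, 0]]
    - [[0, 0, 0], [0, 0, 0]]
    - [[0, 0, 20], [0, 0, 0]]
    - [[0, 0, 50], [0, 0, 0]]
    - [[0, 0, 75], [0, 0, 0]]
    - [[0, 0, 80], [0, 0, 0]]
  gripper: 0.2

```text
time: 22.48
eef_pos: [0.4674, 0.0846, 0.2755]
eef_rot: [-0.808, 3.03, 0.001]
contact_force: [0.3, 1.1, -0.0]
width: 0.0527
grasp_force: 0.0
```

Emit:
step_arm:
  motion:
    - [[5, 30, 0], [0, 0, 0]]
    - [[10, 65, 0], [0, 0, 0]]
    - [[15, 100, 0], [0, 0, 0]]
    - [[20, 135, 0], [0, 0, 0]]
    - [[25, 165, 0], [0, 0, 0]]
    - [[25, 180, 0], [0, 0, 0]]
    - [[25, 180, 0], [0, 0, 0]]
    - [[25, 180, 0], [0, 0, 0]]

```text
time: 23.15
eef_pos: [0.4901, 0.2635, 0.271]
eef_rot: [0.811, -3.033, 0.002]
contact_force: [0.6, 0.4, 0.3]
width: 0.0529
grasp_force: 0.0
```

```bash
python3 look.py 464 87 182 190 25 464 87 160 168 35 464 87 151 158 40 464 87 115 125 45 464 87 67 77 45 565 172 45 55 45 602 -105 33 41 45 556 351 13 23 50; f=$(ls -t pics/scene_*|head -1); python3 -c "
import cv2
i=cv2.imread('$f')[120:320,140:340];cv2.imwrite('pics/crop2.png',cv2.resize(i,(600,600),interpolation=cv2.INTER_CUBIC))"
```

```text
tcp [490.1 263.5 271. ] rot [ 8.110e-01 -3.033e+00  2.000e-03] w 52.9 gf 0.0 cf [0.6 0.4 0.3] q [-0.76  0.26  0.18  1.82 -0.05  1.06  1.54]
top [464.0, 87.0, 182.0, 190.0, 25.0] (103, 466.6, 82.8, 'dia', 19.6, 'z', array([183.7, 186. , 187.9]))
top [464.0, 87.0, 160.0, 168.0, 35.0] (327, 466.8, 81.8, 'dia', 43.7, 'z', array([161.7, 164. , 166.2]))
top [464.0, 87.0, 151.0, 158.0, 40.0] (176, 466.1, 83.8, 'dia', 50.3, 'z', array([153.3, 155.8, 157.6]))
top [464.0, 87.0, 115.0, 125.0, 45.0] (135, 465.7, 85.2, 'dia', 58.0, 'z', array([115.7, 119.6, 122.5]))
top [464.0, 87.0, 67.0, 77.0, 45.0] (138, 464.0, 86.4, 'dia', 65.5, 'z', array([68.6, 72. , 74.9]))
top [565.0, 172.0, 45.0, 55.0, 45.0] (79, 565.5, 171.7, 'dia', 46.6, 'z', array([45.8, 49.7, 52.8]))
top [602.0, -105.0, 33.0, 41.0, 45.0] (477, 602.7, -105.0, 'dia', 52.8, 'z', array([33.8, 36.3, 38.7]))
top [556.0, 351.0, 13.0, 23.0, 50.0] (0,)
scene [464.0, 87.0, 182.0, 190.0, 25.0] (94, 466.1, 82.3, 'dia', 21.1, 'z', array([182.7, 186. , 187.1]))
scene [464.0, 87.0, 160.0, 168.0, 35.0] (297, 466.1, 82.7, 'dia', 42.9, 'z', array([160.9, 164.2, 166.1]))
scene [464.0, 87.0, 151.0, 158.0, 40.0] (205, 464.1, 82.6, 'dia', 49.9, 'z', array([151.6, 155.6, 157.2]))
scene [464.0, 87.0, 115.0, 125.0, 45.0] (268, 463.9, 83.4, 'dia', 58.0, 'z', array([115.8, 120. , 124.1]))
scene [464.0, 87.0, 67.0, 77.0, 45.0] (301, 463.5, 84.8, 'dia', 65.8, 'z', array([67.9, 72. , 76.1]))
scene [565.0, 172.0, 45.0, 55.0, 45.0] (89, 565.8, 172.4, 'dia', 50.2, 'z', array([45.4, 48.3, 51.5]))
scene [602.0, -105.0, 33.0, 41.0, 45.0] (625, 602.2, -104.5, 'dia', 54.6, 'z', array([34.3, 36.6, 38.2]))
scene [556.0, 351.0, 13.0, 23.0, 50.0] (472, 557.7, 352.0, 'dia', 85.0, 'z', array([14.7, 18.7, 20.4]))
23.15
```

View pics/crop2.png

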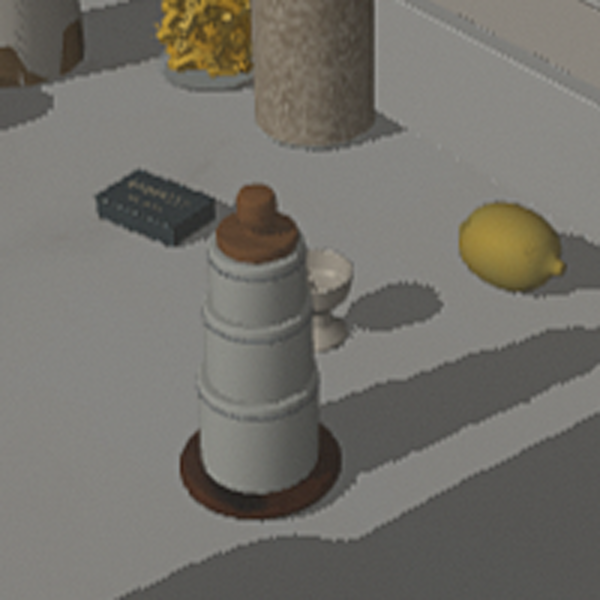

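The tower stands upright with the lid seated: the knob top measures 186 mm, as it should, and the rims are at 155.6, 119.8 and 72 mm. The bystanders have not moved and the arm is clear.

```bash
python3 -c "
from bench import finish_job
print(finish_job())"
```

```text
the job is handed in; nothing more can be done
None
```

The tower is rebuilt on the trivet (wide, middle and narrow pot, then the lid), standing upright and let go, and the job was handed in at about 23 s; the egg cup, timer, tin and lemon were left where they were.

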